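Set out the microscopy mat

TASK

Set out the mat for a microscope session, its red-striped edge being the front: put the red-and-black auxiliary lens on the empty large ring between the two petri dishes, stand the eyepiece on the small ring in front of the lens, and lay the black dust cap on top of the eyepiece. Stand the blue-capped vial on the small ring in front of the dish with yellow medium and the black-capped vial on the small ring in front of the dish with red medium. Each thing stands upright and centred on its ring; leave the dishes, the white-capped vial and the lens blower where they are.

Things in the scene. Friction and masses are not known exactly. Their poses are not given: they have to be found in the camera images.
- mat: Teal mat, 190 (x) by 280 (y) by 3 mm, fixed; red strip along its front (-x) edge, towards the robot. Origin: centre of its underside; x to its back, y to its left, z up. Flat white rings: back row of large ones (68 mm) at x = +45 mm, y = +90, 0, -90 mm, dishes on the outer two; front row of small ones (46 mm) at x = -45 mm, y = +90, 0, -90 mm, each straight in front of a large one.
- dish_yellow_mid (a point): Closed round petri dish with yellow medium, 60 mm diameter and 13 mm high, light and loose, standing on a large end ring of the mat's back row (either end). This point is its centre, half-way up (6.5 mm above its underside). Leave it there.
- dish_red_mid (a point): Closed round petri dish with red medium, 60 mm diameter and 13 mm high, light and loose, standing on a large end ring of the mat's back row (either end). This point is its centre, half-way up (6.5 mm above its underside). Leave it there.
- lens_mid (a point): Round auxiliary lens lying flat, red knurled lower ring 54 mm in diameter and 11 mm high, black upper ring 48 mm in diameter, 18 mm high in all, loose. This point is its centre, half-way up (9 mm above its underside); z up.
- eyepiece_mid (a point): Black eyepiece with a thin red line round it, standing on its barrel, 44 mm tall, 37 mm in diameter at most, narrower towards its foot, loose. Its top is a flat rest for the cap. This point is its centre, half-way up (22 mm above its foot); z up.
- cap_mid (a point): Plain black round dust cap lying flat like a disc, 36 mm diameter and 13 mm high, loose. It only rests on top of the eyepiece, with no clip or socket. This point is its centre, half-way up (6.5 mm above its underside); z up.
- vial_blue_mid (a point): Glass screw vial with a blue cap, standing upright, 22 mm diameter and 47 mm tall, loose. This point is its centre, half-way up (23.5 mm above its foot); z up.
- vial_black_mid (a point): Glass screw vial with a black cap, standing upright, 22 mm diameter and 47 mm tall, loose. This point is its centre, half-way up (23.5 mm above its foot); z up.
- vial_white_mid (a point): Glass screw vial with a white cap, standing upright, 22 mm diameter and 47 mm tall, loose. This point is its centre, half-way up (23.5 mm above its foot); z up. Not part of the layout: leave it.
- blower_mid (a point): Dark lens blower (rubber bulb with a thin red nozzle pointing up), 49 mm diameter and 98 mm tall, standing behind the mat, loose. This point is its centre, half-way up. Leave it.

How it is judged (in metres and radians):
At the end, for the whole second after the job is handed in: Lens, eyepiece and both vials upright on their rings, within 12 mm of its centre along each mat axis; cap flat on the eyepiece, centres within 10 mm; each vial in front of its own dish; heights within 4 mm, upright within 0.12 rad, at rest; dishes flat on the mat (x of lens_mid in the frame of mat between 0.033 and 0.057 m and y of lens_mid in the frame of mat between -0.012 and 0.012 m and z of lens_mid in the frame of mat between 0.008 and 0.016 m and x of eyepiece_mid in the frame of mat between -0.057 and -0.033 m and y of eyepiece_mid in the frame of mat between -0.012 and 0.012 m and z of eyepiece_mid in the frame of mat between 0.021 and 0.029 m and horizontal distance between cap_mid and eyepiece_mid below 0.01 m and z of cap_mid in the frame of mat between 0.0495 and 0.0575 m and ((y of dish_yellow_mid in the frame of mat between 0.07 and 0.11 m and x of vial_blue_mid in the frame of mat between -0.057 and -0.033 m and y of vial_blue_mid in the frame of mat between 0.078 and 0.102 m and z of vial_blue_mid in the frame of mat between 0.0225 and 0.0305 m) or (y of dish_yellow_mid in the frame of mat between -0.11 and -0.07 m and x of vial_blue_mid in the frame of mat between -0.057 and -0.033 m and y of vial_blue_mid in the frame of mat between -0.102 and -0.078 m and z of vial_blue_mid in the frame of mat between 0.0225 and 0.0305 m)) and ((y of dish_red_mid in the frame of mat between 0.07 and 0.11 m and x of vial_black_mid in the frame of mat between -0.057 and -0.033 m and y of vial_black_mid in the frame of mat between 0.078 and 0.102 m and z of vial_black_mid in the frame of mat between 0.0225 and 0.0305 m) or (y of dish_red_mid in the frame of mat between -0.11 and -0.07 m and x of vial_black_mid in the frame of mat between -0.057 and -0.033 m and y of vial_black_mid in the frame of mat between -0.102 and -0.078 m and z of vial_black_mid in the frame of mat between 0.0225 and 0.0305 m)) and angle between each of lens_mid, eyepiece_mid, cap_mid, vial_blue_mid, vial_black_mid's own z axis and vertical below 0.12 rad and linear speed of each of lens, eyepiece, cap, vial_blue, vial_black below 0.02 m/s and z of dish_yellow_mid in the frame of mat between 0.0055 and 0.0135 m and z of dish_red_mid in the frame of mat between 0.0055 and 0.0135 m); the robot touches nothing.
It fails at once if the yellow dish is moved more than 15 mm (distance of dish_yellow_mid from where it was at the start of the episode above 0.015 m).
It fails at once if the red dish is moved more than 15 mm (distance of dish_red_mid from where it was at the start of the episode above 0.015 m).
It fails at once if the white-capped vial is moved more than 20 mm (distance of vial_white_mid from where it was at the start of the episode above 0.02 m).
It fails at once if the lens blower is moved more than 20 mm (distance of blower_mid from where it was at the start of the episode above 0.02 m).
It also fails if it takes over 120 s, if anything falls off the work surface, if the arm or the gripper's body presses on something with over 40 N, if the wrist force passes 120 N, or if a joint passes its speed limit or range.

ROBOT

A 6-joint arm with a two-finger parallel gripper is mounted at the origin on a cart in front of the work surface, level with it; the furniture and walls round the work are solid. World frame = base frame: x ahead of the robot, y to its left, z up, the work surface at z = 0. Lengths are in m, angles in degrees, forces in N, time in s.
With the tool pointing down it reaches from about 0.325 to 0.775 m from the base axis. Payload 5.5 kg.
Tool frame: the origin (TCP) lies at the very end of the fingers, on their centre line; the grasp point (between the pads) lies 19 mm behind it; z points along the fingers, y is the line along which they close (so a half turn about z gives the same grasp; the last joint's range is limited). The gripper opens to 88 mm and grips with 3 to 60 N. Pads are 20 mm wide; open, the fingers measure 115 mm over their backs; the gripper's body (75 mm by 178 mm) begins 61 mm behind the grasp point.
Start: joints at [-68.222, 5.22, 70.514, -0, 104.267, -3.249], TCP at [0.254, -0.544, 0.223] pointing down, gripper open.
Joint ranges: [-164.24, 164.24], [-49.07, 125.15], [9.68, 141.18], [-86.29, 266.29], [3.28, 154.24], [-151.56, 151.56]. Speed limits (degrees/s): [147.25, 147.25, 172.46, 180, 180, 180].

INTERFACE

Orientations are given as [roll, pitch, yaw] about the fixed x, y, z axes, in that order (R = Rz(yaw) Ry(pitch) Rx(roll)).
In Python, from plant import telemetry, vision, ticket, nets gives the robot as it stands. The module is installed in compiled form; this text tells all that it offers.
- The arm moves only by the tool apply_moves, never from a script. Its arguments are lists of equal length, an entry for each row: "linear": the shift along the tool's x, y, z in m, a list of three; "rot": the turn, a rotation vector about the tool's x, y, z in rad, a list of three. A call has 1 to 12 rows; each row is the pose to reach, as a shift and turn from the pose commanded when the call began, along the tool's axes at that moment; what a row does not reach only later rows make up. A row lasts 1/10 s, in which the tool goes at most 50 mm and 8.59 degrees, less where a joint would pass 70% of its speed; a pose out of reach is approached as far as the arm can. A call with a gripper value outside its range is refused whole. "jaw" is the opening, from -1 (shut) to 1 (fully open), so that 0 is half open, set as the call begins (left out, the last holds). The fingers move at their own pace and stop on an object; "newtons" is the grip in N (left out, the last holds). Time passes only in rows, so rows that repeat a pose let the fingers close. It gives the time, the measured TCP pose, the force, the opening and the grip force at its end, in the units of the state.
- telemetry.state(): the state, without advancing time (a new reading comes with each control period).
- vision.capture(name): name is "side" or "top" or "wrist"; returns a dict with "pixels" (384x512x3 uint8, red, green, blue), "fx", "fy", "cx", "cy" (pixels), "dist" ([k1, k2, p1, p2, k3] as OpenCV has them; the pictures are not rectified), "rvec" (rotation vector, rad) and "tvec" (3), from world to camera coordinates, as OpenCV has them; the wrist camera has in their place "tool_from_camera" (4x4, takes a point from camera to tool coordinates, whose origin is the TCP and whose axes are the flange's). Camera axes: x right, y down, z forward; pixel columns grow to the right and rows downward; lengths in m; the calibration is good to about 2 mm. A picture is of the moment at which its call begins: read the wrist's pose just before it. There is no depth.
- ticket.close_job(): hands the job in; it is judged then, once.
Trained networks look in a picture, given as the dict that the camera call returned (one of the last four; its "shot" number tells which), for a name from the list of things; names that differ only in an ending like _2 or _b are one class to them, and where a whole thing is asked for, a point or a joint stands for the part that bears it (a point fixed in the world has none). Each returns a list of dicts, best first, with "conf" (0 to 1); they miss things now and then, are a little off and sometimes report something else, mostly with a low value. They report only what shows in the picture. A call takes as long as a camera call.
- nets.look_for(picture, name): "xy" ([column, row] in pixels, amid what is visible of it).
- nets.outline_of(picture, name): "region" (384x512 bool, what is visible of it) and "xy" ([column, row] in pixels, amid what is visible of it).
The state is a dict: "t": time; "q": joint angles; "qd": joint speeds; "effort": joint torques, N m; "tcp_pos": TCP position; "tool_rot": TCP orientation; "force": force on the tool from outside, world axes, zero at the start; "wrist_torque": the same for the moment, N m; "finger_gap": finger opening in m; "gripper_force": force on a finger pad.
Only numpy, scipy, OpenCV 4.12 (cv2) and the standard library are available. Lean on these libraries where they do the work, as an engineer would, in place of code of your own. Each camera call takes 0.05 s, during which the arm holds its last target. There are 200 camera calls.

## Working session

There is one attempt and no reset: what is moved stays moved. The work goes in short steps, Python scripts to look and compute and a tool call to move; the robot and the scene stay as the last step left them, time stands still between calls to the robot, and variables do not carry over. Pictures are saved under pics/ and viewed, at most 14 in all, crops included, and the job is handed in when it is done.

Besides the shell and the picture viewer there is one more tool, called after "Request:" by a JSON object that holds its "api" and its "payload". apply_moves: Moves the arm, as the interface text tells. Its arguments: {"type":"object","properties":{"linear":{"type":"array"},"rot":{"type":"array"},"jaw":{"type":"number"},"newtons":{"type":"number"}},"required":["linear","rot"]}

```bash
mkdir -p pics
cat > h.py <<'E'
import numpy as np, cv2
from plant import telemetry, vision, ticket, nets
def save(p,n): cv2.imwrite('pics/'+n,cv2.cvtColor(p['pixels'],cv2.COLOR_RGB2BGR))
def KD(p): return np.array([[p['fx'],0,p['cx']],[0,p['fy'],p['cy']],[0,0,1.]]),np.array(p['dist'],float)
def ext(p,st=None):
    "camera centre and R (cam->world)"
    if 'rvec' in p:
        R=cv2.Rodrigues(np.array(p['rvec'],float))[0]; return -R.T@np.array(p['tvec'],float).ravel(),R.T
    T=np.array(p['tool_from_camera']); r,pi,y=np.radians(st['tool_rot'])
    c,s=np.cos,np.sin
    Rx=np.array([[1,0,0],[0,c(r),-s(r)],[0,s(r),c(r)]]);Ry=np.array([[c(pi),0,s(pi)],[0,1,0],[-s(pi),0,c(pi)]]);Rz=np.array([[c(y),-s(y),0],[s(y),c(y),0],[0,0,1]])
    R=Rz@Ry@Rx
    return np.array(st['tcp_pos'])+R@T[:3,3],R@T[:3,:3]
def onz(p,xy,z,st=None):
    K,D=KD(p);C,R=ext(p,st)
    u=cv2.undistortPoints(np.array([[xy]],float),K,D)[0,0]
    d=R@np.array([u[0],u[1],1]);return C+d*(z-C[2])/d[2]
def proj(p,P,st=None):
    K,D=KD(p);C,R=ext(p,st);return cv2.projectPoints(((np.array(P,float)-C)@R).reshape(-1,1,3),np.zeros(3),np.zeros(3),K,D)[0].reshape(-1,2)
E
python3 - <<'E'
from h import *
print({k:v for k,v in telemetry.state().items()})
Z=dict(dish_yellow_mid=.0095,dish_red_mid=.0095,lens_mid=.009,eyepiece_mid=.022,cap_mid=.0065,vial_blue_mid=.0235,vial_black_mid=.0235,vial_white_mid=.0235,blower_mid=.049,mat=.003)
for c in('top','side'):
    p=vision.capture(c);save(p,c+'0.png');print(c,ext(p)[0])
    for n,z in Z.items():
        print(n,[(np.round(r['xy'],1),round(r['conf'],2),np.round(onz(p,r['xy'],z)[:2],3)) for r in nets.look_for(p,n)[:3]])
E
```

```text
{'t': 0.0, 'q': array([-6.82233376e+01,  5.26279281e+00,  7.05825851e+01,  5.30070959e-04,
        1.04265344e+02, -3.24949135e+00]), 'qd': array([-0.00188626, -0.0322137 ,  0.03981654, -0.03852229,  0.06103163,
       -0.01235835]), 'effort': array([ 3.82542246e-03, -4.46439493e+01, -4.06443679e+01,  6.98637217e-02,
        2.93633854e-02, -1.38787618e-04]), 'tcp_pos': array([ 0.25370315, -0.54339796,  0.22150322]), 'tool_rot': array([-1.79889485e+02, -6.78929721e-03,  2.50262773e+01]), 'force': array([ 0.80503412, -0.12450625,  0.09168357]), 'wrist_torque': array([ 0.0183952 , -0.02547394,  0.0118121 ]), 'gripper_force': 0.0, 'finger_gap': 0.08806596632572826}
top [0.3550756  0.01892162 1.13068342]
dish_yellow_mid [(array([250.7, 203.8]), 0.73, array([0.551, 0.013]))]
dish_red_mid [(array([301.8, 217.6]), 0.83, array([ 0.511, -0.15 ]))]
lens_mid [(array([180.2, 220.6]), 0.48, array([0.491, 0.234])), (array([152.8, 223.7]), 0.18, array([0.479, 0.321]))]
eyepiece_mid [(array([353.8, 256.4]), 0.48, array([ 0.392, -0.311]))]
cap_mid [(array([151.1, 223.1]), 0.64, array([0.481, 0.327]))
[... 417 characters left out ...]
 213.2]), 0.61, array([0.54 , 0.019]))]
dish_red_mid [(array([293.4, 191.7]), 0.71, array([ 0.502, -0.151]))]
lens_mid [(array([254.1, 260.2]), 0.91, array([0.484, 0.241]))]
eyepiece_mid [(array([341. , 174.3]), 0.68, array([ 0.394, -0.309]))]
cap_mid [(array([245.4, 286. ]), 0.81, array([0.47 , 0.329])), (array([304.8, 261.5]), 0.33, array([0.388, 0.209]))]
vial_blue_mid [(array([295.1, 287.1]), 0.61, array([0.378, 0.328]))]
vial_black_mid [(array([306.5, 258.9]), 0.55, array([0.381, 0.227]))]
vial_white_mid [(array([308. , 171.5]), 0.61, array([ 0.494, -0.298]))]
blower_mid [(array([224. , 183.1]), 0.87, array([ 0.671, -0.052]))]
mat [(array([293.6, 213.1]), 0.69, array([ 0.469, -0.022]))]
```

Run:
```python
import cv2
a=cv2.imread('pics/top0.png')[120:300,110:400]; cv2.imwrite('pics/top0c.png',cv2.resize(a,None,fx=2.7,fy=2.7,interpolation=2))
b=cv2.imread('pics/side0.png')[130:330,180:390]; cv2.imwrite('pics/side0c.png',cv2.resize(b,None,fx=2.9,fy=2.9,interpolation=2))
```

```text
(no output)
```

View pics/top0c.png

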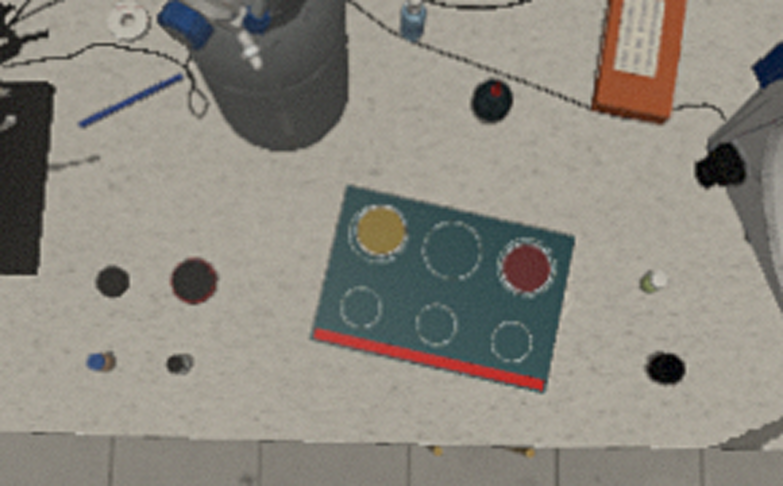

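View pics/side0c.png

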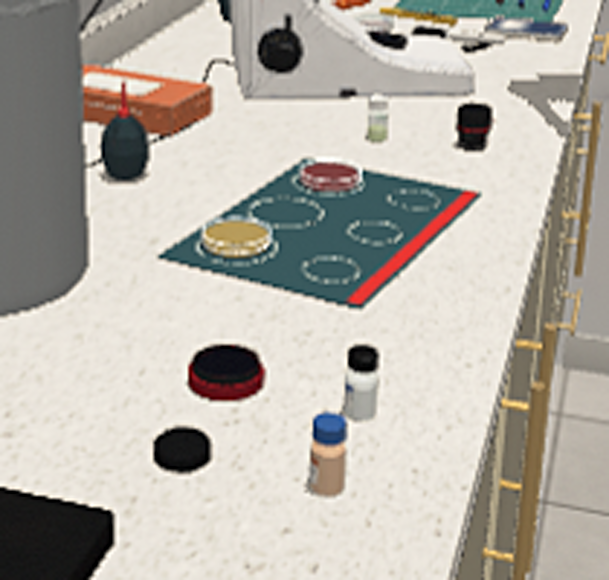

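Top view: the mat is slightly rotated, with the yellow dish left (+y) and the red one right. The lens, cap and both vials are on the left. The eyepiece and white vial are on the right. Next I measure the mat precisely.

```bash
cat >> h.py <<'E'
def matpose(p,st=None):
    m=nets.outline_of(p,'mat')[0]['region'].astype(np.uint8)
    cs=max(cv2.findContours(m,cv2.RETR_EXTERNAL,cv2.CHAIN_APPROX_NONE)[0],key=len)
    h=cv2.convexHull(cs)[:,0]
    W=np.array([onz(p,q,.003,st)[:2] for q in h],np.float32)
    return cv2.minAreaRect((W*1000))
E
python3 - <<'E'
from h import *
for c in('top','side'):
    p=vision.capture(c);print(c,matpose(p))
    for n,z in dict(dish_yellow_mid=.016,dish_red_mid=.016).items():
        r=nets.outline_of(p,n)
        if r:
            ys,xs=np.nonzero(r[0]['region']);print(n,onz(p,(xs.mean(),ys.mean()),.0095)[:2],r[0]['conf'])
p=vision.capture('side')
for q in ((266,163),(342,163)): print('scope',onz(p,q,0)[:2])
p=vision.capture('top')
print('bin',onz(p,(215.5,175.5),0)[:2],'scope',onz(p,(366,182),.1)[:2],onz(p,(375,190),0)[:2])
# ring centres from crop
for q in ((361,307),(436,325),(512,342),(451,250)): print('ring',onz(p,(q[0]/2.7+110,q[1]/2.7+120),.003)[:2])
E
```

```text
top ((483.8257141113281, -62.83302307128906), (283.5028991699219, 192.02354431152344), 78.49784088134766)
dish_yellow_mid [0.54516453 0.01424567] 0.83
dish_red_mid [ 0.50803933 -0.15753116] 0.81
side ((479.84735107421875, -61.08062744140625), (286.09942626953125, 191.17898559570312), 79.09310150146484)
dish_yellow_mid [0.54295841 0.01420549] 0.73
dish_red_mid [0.38679441 0.21591554] 0.64
scope [ 0.66525231 -0.40963664]
scope [ 0.41697676 -0.49659592]
bin [0.64278674 0.13005762] scope [ 0.61098426 -0.33068005] [ 0.60973708 -0.39396599]
ring [0.45578697 0.03269098]
ring [ 0.43705914 -0.05525859]
ring [ 0.41940439 -0.14428104]
ring [ 0.5258864  -0.07157553]
```

```bash
cat >> h.py <<'E'
from scipy.spatial.transform import Rotation as Ro
def go(x,y,z,yaw=78.6):
    s=telemetry.state();A=Ro.from_euler('xyz',s['tool_rot'],degrees=True);B=Ro.from_euler('xyz',[180,0,yaw],degrees=True)
    print('lin',np.round(A.inv().apply(np.array([x,y,z])-s['tcp_pos']),4),'rot',np.round((A.inv()*B).as_rotvec(),3),'t',round(s['t'],2))
def mat2w(x,y,c=(.482,-.062),a=-11.4):
    a=np.radians(a);return np.array([c[0]+x*np.cos(a)-y*np.sin(a),c[1]+x*np.sin(a)+y*np.cos(a)])
E
python3 -c "
from h import *
go(.385,-.25,.25)"
```

```text
lin [ 0.2431 -0.2106 -0.0274] rot [-0.    -0.    -0.935] t 1.6
```

Request:
{"api": "apply_moves", "payload": {"linear": [[0.243,-0.21,-0.028],[0.243,-0.21,-0.028],[0.243,-0.21,-0.028],[0.243,-0.21,-0.028],[0.243,-0.21,-0.028],[0.243,-0.21,-0.028],[0.243,-0.21,-0.028],[0.243,-0.21,-0.028],[0.243,-0.21,-0.028],[0.243,-0.21,-0.028]], "rot": [[0,0,-0.935],[0,0,-0.935],[0,0,-0.935],[0,0,-0.935],[0,0,-0.935],[0,0,-0.935],[0,0,-0.935],[0,0,-0.935],[0,0,-0.935],[0,0,-0.935]]}}

```text
t: 2.6
tcp_pos: [0.3847, -0.2515, 0.2503]
tool_rot: [-180.0, 0.0, 78.5]
force: [0.1, 0.1, -1.3]
finger_gap: 0.0876
gripper_force: 0.0
```

```bash
cat >> h.py <<'E'
Z=dict(dish_yellow_mid=.0095,dish_red_mid=.0095,lens_mid=.009,eyepiece_mid=.022,cap_mid=.0065,vial_blue_mid=.0235,vial_black_mid=.0235,vial_white_mid=.0235,blower_mid=.049)
def wlook(names,f=None):
    st=telemetry.state();p=vision.capture('wrist')
    if f: save(p,f)
    for n in names:
        print(n,[(np.round(r['xy'],1),round(r['conf'],2),np.round(onz(p,r['xy'],Z[n],st)[:2],4)) for r in nets.look_for(p,n)[:3]])
    return st,p
E
python3 -c "
from h import *
st,p=wlook(['eyepiece_mid','vial_white_mid','dish_red_mid'],'w1.png')
print(st['tcp_pos'],st['tool_rot'],p['tool_from_camera'])"
```

```text
eyepiece_mid [(array([273. , 209.9]), 0.94, array([ 0.391 , -0.3216]))]
vial_white_mid [(array([350.3, 187.7]), 0.71, array([ 0.4928, -0.3109]))]
dish_red_mid [(array([342. ,  58.3]), 0.77, array([ 0.5042, -0.1568]))]
[ 0.3847335  -0.25154833  0.25034118] [-1.79968883e+02  1.35204521e-02  7.84871844e+01] [[-2.84332381e-04 -9.51787473e-01 -3.06758089e-01  8.47046648e-02]
 [ 9.99999905e-01 -3.72208264e-04  2.27967286e-04 -8.70081641e-04]
 [-3.31154303e-04 -3.06757995e-01  9.51787488e-01 -1.62555475e-01]
 [ 0.00000000e+00  0.00000000e+00  0.00000000e+00  1.00000000e+00]]
```

View pics/w1.png

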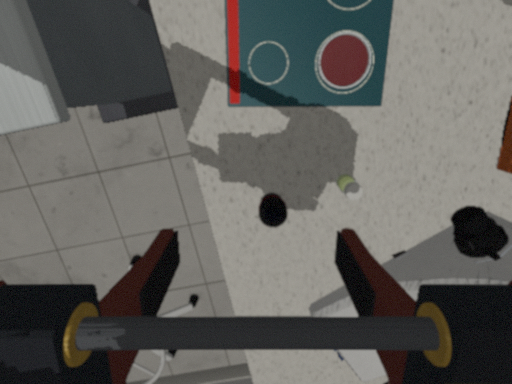

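The wrist picture shows the eyepiece at (273,210), the white vial at (348,187), the red dish at (345,62) and the front ring at (268,63). To remove the height bias I fit cylinder silhouettes.

```bash
cat >> h.py <<'E'
from scipy.optimize import least_squares
DIM=dict(lens_mid=(.0255,.018,0),eyepiece_mid=(.0175,.044,0),cap_mid=(.018,.013,0),vial_blue_mid=(.011,.047,0),vial_black_mid=(.011,.047,0),vial_white_mid=(.011,.047,0),dish_yellow_mid=(.03,.013,.003),dish_red_mid=(.03,.013,.003))
def fit(n,p,st=None,z0=None,near=None):
    r,h,zb=DIM[n]; zb=zb if z0 is None else z0
    O=nets.outline_of(p,n)
    if not O: return None
    g=lambda o:onz(p,o['xy'],zb+h/2,st)[:2]
    if near is not None: O=[o for o in O if np.hypot(*(g(o)-near))<.05]
    if not O: return None
    ys,xs=np.nonzero(O[0]['region']);c=np.array([xs.mean(),ys.mean()])
    t=np.linspace(0,2*np.pi,40)
    def f(q):
        P=np.array([[q[0]+r*np.cos(a),q[1]+r*np.sin(a),z] for z in(zb,zb+h) for a in t])
        H=cv2.convexHull((proj(p,P,st)).astype(np.float32));m=cv2.moments(H)
        return [m['m10']/m['m00']-c[0],m['m01']/m['m00']-c[1]]
    s=least_squares(f,g(O[0]),diff_step=1e-3);return np.round(s.x,4),round(O[0]['conf'],2),len(xs)
E
python3 - <<'E'
from h import *
st=telemetry.state();w=vision.capture('wrist');t=vision.capture('top');s=vision.capture('side')
for n in DIM: print(n,'W',fit(n,w,st),'T',fit(n,t),'S',fit(n,s))
go(.391,-.31,.12)
E
```

```text
lens_mid W None T (array([0.482, 0.229]), 0.67, 231) S (array([0.4789, 0.2309]), 0.93, 436)
eyepiece_mid W (array([ 0.3896, -0.3193]), 0.82, 771) T (array([ 0.392 , -0.3092]), 0.58, 70) S (array([ 0.3891, -0.3196]), 0.72, 162)
cap_mid W None T (array([0.4819, 0.2295]), 0.52, 205) S (array([0.4752, 0.3276]), 0.73, 258)
vial_blue_mid W None T (array([0.3826, 0.3276]), 0.59, 44) S (array([0.382 , 0.3284]), 0.79, 331)
vial_black_mid W None T (array([0.3831, 0.2375]), 0.54, 33) S (array([0.3814, 0.2423]), 0.58, 243)
vial_white_mid W (array([ 0.4902, -0.3076]), 0.74, 463) T (array([ 0.4923, -0.307 ]), 0.59, 51) S (array([ 0.4892, -0.3052]), 0.44, 114)
dish_yellow_mid W None T (array([0.5469, 0.0152]), 0.57, 301) S (array([0.5434, 0.0135]), 0.7, 276)
dish_red_mid W None T (array([ 0.5075, -0.1579]), 0.69, 294) S (array([ 0.5026, -0.1596]), 0.45, 196)
lin [-0.0571  0.0175  0.1306] rot [-0. -0. -0.] t 4.15
```

```bash
python3 -c "
from h import *
go(.3895,-.319,.014)
for q in((-.045,0),(.045,0),(-.045,.09),(-.045,-.09)): print(q,mat2w(*q))"
```

```text
lin [-0.0662  0.0178  0.2366] rot [-0. -0. -0.] t 4.15
(-0.045, 0) [ 0.4378878  -0.05310542]
(0.045, 0) [ 0.5261122  -0.07089458]
(-0.045, 0.09) [0.45567696 0.03511899]
(-0.045, -0.09) [ 0.42009864 -0.14132983]
```

Request:
{"api": "apply_moves", "payload": {"linear": [[-0.066,0.018,0.13],[-0.066,0.018,0.13],[-0.066,0.018,0.13],[-0.066,0.018,0.13],[-0.066,0.018,0.13],[-0.066,0.018,0.17],[-0.066,0.018,0.2],[-0.066,0.018,0.22],[-0.066,0.018,0.236],[-0.066,0.018,0.236]], "rot": [[0,0,0],[0,0,0],[0,0,0],[0,0,0],[0,0,0],[0,0,0],[0,0,0],[0,0,0],[0,0,0],[0,0,0]]}}

```text
t: 5.15
tcp_pos: [0.3903, -0.3182, 0.0154]
tool_rot: [180.0, -0.0, 78.7]
force: [-1.2, 0.9, 0.4]
finger_gap: 0.088
gripper_force: 0.0
```

Request:
{"api": "apply_moves", "payload": {"linear": [[0,0,0],[0,0,0],[0,0,0],[0,0,0],[0,0,0],[0,0,0],[0,0,0],[0,0,0]], "rot": [[0,0,0],[0,0,0],[0,0,0],[0,0,0],[0,0,0],[0,0,0],[0,0,0],[0,0,0]], "jaw": -1, "newtons": 15}}

```text
t: 5.95
tcp_pos: [0.3898, -0.3189, 0.0146]
tool_rot: [180.0, -0.0, 78.6]
force: [-0.1, -0.8, -0.6]
finger_gap: 0.0348
gripper_force: 15.0
```

Request:
{"api": "apply_moves", "payload": {"linear": [[0,0,-0.03],[0,0,-0.07],[0.02,0,-0.1],[0.06,-0.001,-0.1],[0.11,-0.002,-0.1],[0.16,-0.003,-0.1],[0.2,-0.004,-0.1],[0.2,-0.005,-0.1],[0.2,-0.005,-0.1]], "rot": [[0,0,0],[0,0,0],[0,0,0],[0,0,0],[0,0,0],[0,0,0],[0,0,0],[0,0,0],[0,0,0]]}}

```text
t: 6.85
tcp_pos: [0.4244, -0.1213, 0.1145]
tool_rot: [-180.0, 0.0, 78.7]
force: [-0.0, -0.1, -0.3]
finger_gap: 0.035
gripper_force: 15.0
```

Run:
```python
from h import *
st=telemetry.state();w=vision.capture('wrist');save(w,'w2.png')
for n in('dish_yellow_mid','dish_red_mid'): print(n,fit(n,w,st))
a=w['pixels'].copy()
for c,col in(((.482,-.062),(255,0,255)),):
  for x,y,r in((-.045,0,.023),(-.045,.09,.023),(-.045,-.09,.023),(.045,0,.034),(.045,.09,.034),(.045,-.09,.034)):
    m=mat2w(x,y,c)
    P=[[m[0]+r*np.cos(t),m[1]+r*np.sin(t),.003] for t in np.linspace(0,6.283,40)]
    cv2.polylines(a,[np.int32(proj(w,P,st))],True,col,1)
cv2.imwrite('pics/w2o.png',a[:,:,::-1])
go(.4379,-.053,.0190); print(st['tcp_pos'])
```

```text
dish_yellow_mid (array([ 0.5404, -0.007 ]), 0.61, 2036)
dish_red_mid (array([ 0.5054, -0.16  ]), 0.85, 3745)
lin [ 0.0713 -0.0005  0.0955] rot [-0.     0.    -0.002] t 7.0
[ 0.42435838 -0.12130762  0.11452953]
```

View pics/w2o.png

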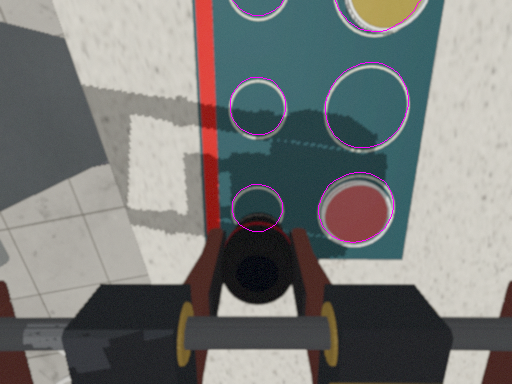

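The projected rings lie on the white rings to about 1 px: small ring centre (258,107), large ring (367,107). The mat pose is good and the eyepiece is held upright.

Request:
{"api": "apply_moves", "payload": {"linear": [[0.035,0,0],[0.07,0,0],[0.071,0,0],[0.071,0,0.03],[0.071,0,0.06],[0.071,0,0.08],[0.071,0,0.088],[0.071,0,0.093],[0.071,0,0.096],[0.071,0,0.096]], "rot": [[0,0,0],[0,0,0],[0,0,0],[0,0,0],[0,0,0],[0,0,0],[0,0,0],[0,0,0],[0,0,0],[0,0,0]]}}

```text
t: 8.0
tcp_pos: [0.4389, -0.0527, 0.0193]
tool_rot: [179.9, 0.0, 78.6]
force: [0.6, 0.4, -0.7]
finger_gap: 0.035
gripper_force: 15.0
```

Request:
{"api": "apply_moves", "payload": {"linear": [[0,0,0],[0,0,0],[0,0,0],[0,0,0],[0,0,0]], "rot": [[0,0,0],[0,0,0],[0,0,0],[0,0,0],[0,0,0]], "jaw": 0.3}}

```text
t: 8.5
tcp_pos: [0.4385, -0.0522, 0.0188]
tool_rot: [180.0, 0.0, 78.6]
force: [0.6, 0.1, 0.4]
finger_gap: 0.0568
gripper_force: 0.0
```

Request:
{"api": "apply_moves", "payload": {"linear": [[0,0,-0.04],[0,0,-0.08],[0,0,-0.13],[0.04,-0.01,-0.17],[0.09,-0.018,-0.18],[0.14,-0.028,-0.18],[0.19,-0.038,-0.18],[0.235,-0.047,-0.18],[0.257,-0.052,-0.18],[0.257,-0.052,-0.18],[0.257,-0.052,-0.18]], "rot": [[0,0,0],[0,0,0],[0,0,0],[0,0,0],[0,0,0],[0,0,0],[0,0,0],[0,0,0],[0,0,0],[0,0,0],[0,0,0]], "jaw": 1}}

```text
t: 9.6
tcp_pos: [0.4381, 0.2101, 0.1984]
tool_rot: [-180.0, 0.1, 78.7]
force: [-0.1, -0.5, 0.9]
finger_gap: 0.0881
gripper_force: 0.0
```

Run:
```python
from h import *
st=telemetry.state();w=vision.capture('wrist');save(w,'w3.png')
for n in('lens_mid','cap_mid','vial_blue_mid','vial_black_mid'): print(n,fit(n,w,st))
t=vision.capture('top');print(fit('eyepiece_mid',t,z0=.003),fit('eyepiece_mid',vision.capture('side'),z0=.003))
go(.480,.230,.004)
```

```text
lens_mid (array([0.4796, 0.23  ]), 0.62, 1938)
cap_mid (array([0.4764, 0.3251]), 0.72, 1118)
vial_blue_mid None
vial_black_mid (array([0.3826, 0.239 ]), 0.69, 534)
(array([ 0.4419, -0.0506]), 0.66, 128) (array([ 0.7103, -0.1355]), 0.71, 336)
lin [0.0284 0.0366 0.1948] rot [ 0.    -0.    -0.001] t 10.05
```

View pics/w3.png

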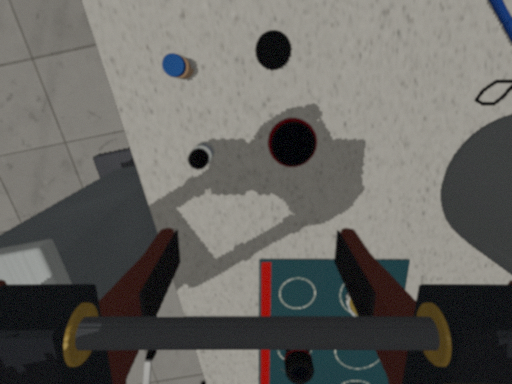

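The wrist picture shows the lens at (293,142), the cap at (273,49), the black vial at (200,158) and the blue vial at (177,65), all matching the fits. The eyepiece stands on its ring at (299,365).

Request:
{"api": "apply_moves", "payload": {"linear": [[0.028,0.036,0.03],[0.028,0.036,0.08],[0.028,0.036,0.12],[0.028,0.036,0.15],[0.028,0.036,0.175],[0.028,0.036,0.188],[0.028,0.036,0.194],[0.028,0.036,0.194]], "rot": [[0,0,0],[0,0,0],[0,0,0],[0,0,0],[0,0,0],[0,0,0],[0,0,0],[0,0,0]]}}

```text
t: 10.85
tcp_pos: [0.4792, 0.2303, 0.0048]
tool_rot: [-180.0, 0.0, 78.6]
force: [-0.4, -0.0, 0.3]
finger_gap: 0.0878
gripper_force: 0.0
```

Request:
{"api": "apply_moves", "payload": {"linear": [[0,0,0],[0,0,0],[0,0,0],[0,0,0],[0,0,0],[0,0,0]], "rot": [[0,0,0],[0,0,0],[0,0,0],[0,0,0],[0,0,0],[0,0,0]], "jaw": -1, "newtons": 20}}

```text
t: 11.45
tcp_pos: [0.4795, 0.2304, 0.0052]
tool_rot: [179.9, -0.0, 78.6]
force: [-0.7, 0.3, 2.6]
finger_gap: 0.052
gripper_force: 20.0
```

Request:
{"api": "apply_moves", "payload": {"linear": [[0,0,-0.03],[0,0,-0.07],[-0.02,0.007,-0.1],[-0.06,0.022,-0.1],[-0.1,0.037,-0.1],[-0.145,0.053,-0.1],[-0.19,0.07,-0.1],[-0.235,0.086,-0.1],[-0.27,0.099,-0.1],[-0.286,0.105,-0.1],[-0.286,0.105,-0.1]], "rot": [[0,0,0],[0,0,0],[0,0,0],[0,0,0],[0,0,0],[0,0,0],[0,0,0],[0,0,0],[0,0,0],[0,0,0],[0,0,0]]}}

```text
t: 12.55
tcp_pos: [0.5253, -0.0731, 0.1041]
tool_rot: [-179.9, 0.0, 78.4]
force: [0.1, 1.5, -0.8]
finger_gap: 0.052
gripper_force: 20.0
```

```bash
python3 -c "
from h import *
go(.5261,-.0709,.0088)"
```

```text
lin [0.0023 0.0005 0.0953] rot [-0.001  0.    -0.004] t 12.55
```

Request:
{"api": "apply_moves", "payload": {"linear": [[0,0,0.02],[0,0,0.05],[0,0,0.07],[0,0,0.084],[0,0,0.09],[0,0,0.094],[0,0,0.096],[0,0,0.096]], "rot": [[0,0,0],[0,0,0],[0,0,0],[0,0,0],[0,0,0],[0,0,0],[0,0,0],[0,0,0]]}}

```text
t: 13.35
tcp_pos: [0.526, -0.0708, 0.0094]
tool_rot: [179.9, -0.0, 78.6]
force: [1.1, 1.0, -1.0]
finger_gap: 0.0517
gripper_force: 20.0
```

Request:
{"api": "apply_moves", "payload": {"linear": [[0,0,0],[0,0,0],[0,0,0],[0,0,0],[0,0,0],[0,0,0]], "rot": [[0,0,0],[0,0,0],[0,0,0],[0,0,0],[0,0,0],[0,0,0]], "jaw": 0.6}}

```text
t: 13.95
tcp_pos: [0.5255, -0.0708, 0.0087]
tool_rot: [180.0, 0.0, 78.6]
force: [-0.6, -0.1, 0.6]
finger_gap: 0.0702
gripper_force: 0.0
```

Request:
{"api": "apply_moves", "payload": {"linear": [[0,0,-0.04],[0,0,-0.08],[0,0,-0.12],[0.04,-0.015,-0.15],[0.085,-0.032,-0.16],[0.13,-0.049,-0.16],[0.175,-0.066,-0.16],[0.22,-0.083,-0.16],[0.265,-0.1,-0.16],[0.3,-0.114,-0.16],[0.313,-0.119,-0.16],[0.313,-0.119,-0.16]], "rot": [[0,0,0],[0,0,0],[0,0,0],[0,0,0],[0,0,0],[0,0,0],[0,0,0],[0,0,0],[0,0,0],[0,0,0],[0,0,0],[0,0,0]], "jaw": 0.5}}

```text
t: 15.15
tcp_pos: [0.4702, 0.2608, 0.1684]
tool_rot: [-180.0, 0.0, 78.8]
force: [-0.6, -0.4, -1.4]
finger_gap: 0.0659
gripper_force: 0.0
```

Run:
```python
from h import *
st=telemetry.state();w=vision.capture('wrist')
for n in('cap_mid','vial_blue_mid','vial_black_mid'): print(n,fit(n,w,st))
t=vision.capture('top');s=vision.capture('side')
for n in ('eyepiece_mid','lens_mid'):print(fit(n,t,z0=.003,near=(.48,-.06)),fit(n,s,z0=.003))
go(.4762,.3265,.0035)
```

```text
cap_mid (array([0.4763, 0.3259]), 0.71, 1158)
vial_blue_mid (array([0.383 , 0.3275]), 0.76, 762)
vial_black_mid (array([0.3829, 0.2393]), 0.85, 721)
(array([ 0.4422, -0.0507]), 0.45, 123) (array([ 0.4394, -0.0538]), 0.83, 266)
None (array([ 0.5216, -0.0662]), 0.76, 217)
lin [ 0.0673 -0.0084  0.1652] rot [ 0.    -0.    -0.001] t 15.65
```

Request:
{"api": "apply_moves", "payload": {"linear": [[0.035,-0.005,0.03],[0.067,-0.008,0.07],[0.067,-0.008,0.1],[0.067,-0.008,0.13],[0.067,-0.008,0.148],[0.067,-0.008,0.158],[0.067,-0.008,0.165],[0.067,-0.008,0.165]], "rot": [[0,0,0],[0,0,0],[0,0,0],[0,0,0],[0,0,0],[0,0,0],[0,0,0],[0,0,0]]}}

```text
t: 16.45
tcp_pos: [0.4761, 0.3266, 0.0034]
tool_rot: [-180.0, 0.0, 78.6]
force: [-0.0, -0.3, -0.5]
finger_gap: 0.066
gripper_force: 0.0
```

Request:
{"api": "apply_moves", "payload": {"linear": [[0,0,0],[0,0,0],[0,0,0],[0,0,0],[0,0,0],[0,0,0]], "rot": [[0,0,0],[0,0,0],[0,0,0],[0,0,0],[0,0,0],[0,0,0]], "jaw": -1, "newtons": 12}}

```text
t: 17.05
tcp_pos: [0.4765, 0.327, 0.0042]
tool_rot: [180.0, -0.0, 78.6]
force: [-0.2, -0.3, 2.1]
finger_gap: 0.0344
gripper_force: 12.0
```

Request:
{"api": "apply_moves", "payload": {"linear": [[0,0,-0.03],[0,0,-0.07],[0,0,-0.11],[-0.04,0.004,-0.13],[-0.085,0.009,-0.13],[-0.13,0.013,-0.13],[-0.175,0.018,-0.13],[-0.22,0.022,-0.13],[-0.265,0.027,-0.13],[-0.31,0.031,-0.13],[-0.35,0.035,-0.13],[-0.379,0.038,-0.13]], "rot": [[0,0,0],[0,0,0],[0,0,0],[0,0,0],[0,0,0],[0,0,0],[0,0,0],[0,0,0],[0,0,0],[0,0,0],[0,0,0],[0,0,0]]}}

```text
t: 18.25
tcp_pos: [0.4378, -0.0544, 0.1336]
tool_rot: [180.0, 0.0, 78.5]
force: [0.1, -0.3, 0.0]
finger_gap: 0.0346
gripper_force: 12.0
```

Run:
```python
from h import *
vision.capture('top');vision.capture('top')
st=telemetry.state();w=vision.capture('wrist');save(w,'w4.png');print(st['tcp_pos'])
go(.4388,-.0525,.0515)
```

```text
[ 0.43788117 -0.0550776   0.13352808]
lin [0.001  0.0005 0.0821] rot [-0.    -0.    -0.003] t 18.4
```

View pics/w4.png

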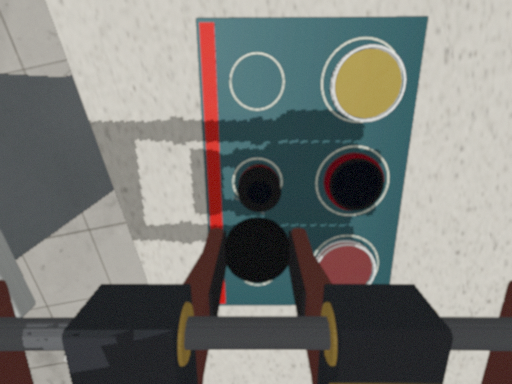

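The wrist picture shows the eyepiece (260,187) and lens (355,182) inside their rings, with the cap held at (257,248).

Request:
{"api": "apply_moves", "payload": {"linear": [[0.001,0,0.02],[0.001,0,0.045],[0.001,0,0.062],[0.001,0,0.072],[0.001,0,0.077],[0.001,0,0.08],[0.001,0,0.082],[0.001,0,0.082]], "rot": [[0,0,0],[0,0,0],[0,0,0],[0,0,0],[0,0,0],[0,0,0],[0,0,0],[0,0,0]]}}

```text
t: 19.2
tcp_pos: [0.439, -0.0512, 0.0522]
tool_rot: [179.9, -0.0, 78.6]
force: [-1.0, 0.1, -0.9]
finger_gap: 0.0347
gripper_force: 12.0
```

Request:
{"api": "apply_moves", "payload": {"linear": [[0,0,0.0005],[0,0,0.0005],[0,0,0.0005],[0,0,0.0005],[0,0,0.0005]], "rot": [[0,0,0],[0,0,0],[0,0,0],[0,0,0],[0,0,0]], "jaw": 0.2}}

```text
t: 19.7
tcp_pos: [0.4387, -0.0513, 0.0512]
tool_rot: [180.0, 0.0, 78.6]
force: [-0.6, -0.5, -0.7]
finger_gap: 0.0529
gripper_force: 0.0
```

Request:
{"api": "apply_moves", "payload": {"linear": [[0,0,-0.02],[0,0,-0.05],[0,0,-0.09],[0.04,-0.01,-0.13],[0.085,-0.022,-0.14],[0.13,-0.034,-0.14],[0.175,-0.045,-0.14],[0.2,-0.055,-0.14],[0.22,-0.06,-0.14],[0.22,-0.06,-0.14]], "rot": [[0,0,0],[0,0,0],[0,0,0],[0,0,0],[0,0,0],[0,0,0],[0,0,0],[0,0,0],[0,0,0],[0,0,0]]}}

```text
t: 20.7
tcp_pos: [0.4228, 0.1783, 0.191]
tool_rot: [-180.0, -0.0, 78.8]
force: [-0.6, -0.1, -0.2]
finger_gap: 0.0528
gripper_force: 0.0
```

Run:
```python
from h import *
s=vision.capture('side');save(s,'s2.png');c=cv2.imread('pics/s2.png')[150:300,190:370];cv2.imwrite('pics/s2c.png',cv2.resize(c,None,fx=4,fy=4,interpolation=2))
st=telemetry.state();w=vision.capture('wrist')
for n in('vial_blue_mid','vial_black_mid'): print(n,fit(n,w,st))
print(st['tcp_pos']);go(.3829,.2393,.012)
```

```text
vial_blue_mid (array([0.3826, 0.3269]), 0.96, 854)
vial_black_mid (array([0.3826, 0.2385]), 0.89, 551)
[0.42305295 0.17699697 0.19099495]
lin [ 0.0546 -0.0525  0.1791] rot [ 0.     0.    -0.001] t 20.9
```

View pics/s2c.png

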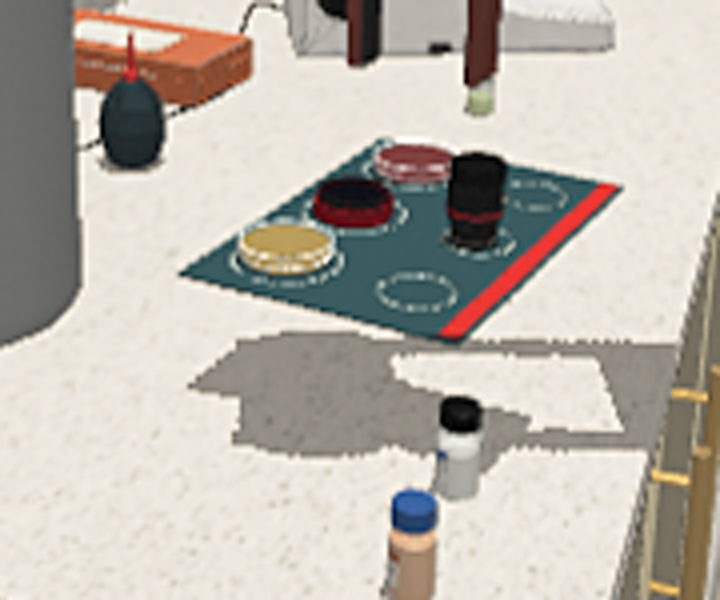

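The side picture shows the cap flat on the eyepiece (478,165), with the lens (352,203) and eyepiece on their rings. Black vial next.

Request:
{"api": "apply_moves", "payload": {"linear": [[0.03,-0.03,0.02],[0.054,-0.0525,0.06],[0.054,-0.0525,0.1],[0.054,-0.0525,0.13],[0.054,-0.0525,0.155],[0.054,-0.0525,0.17],[0.054,-0.0525,0.179],[0.054,-0.0525,0.179]], "rot": [[0,0,0],[0,0,0],[0,0,0],[0,0,0],[0,0,0],[0,0,0],[0,0,0],[0,0,0]]}}

```text
t: 21.7
tcp_pos: [0.3825, 0.239, 0.0116]
tool_rot: [-180.0, 0.0, 78.5]
force: [0.5, 0.3, -0.3]
finger_gap: 0.0524
gripper_force: 0.0
```

Request:
{"api": "apply_moves", "payload": {"linear": [[0,0,0],[0,0,0],[0,0,0],[0,0,0],[0,0,0],[0,0,0]], "rot": [[0,0,0],[0,0,0],[0,0,0],[0,0,0],[0,0,0],[0,0,0]], "jaw": -1, "newtons": 12}}

```text
t: 22.3
tcp_pos: [0.3829, 0.2398, 0.0127]
tool_rot: [180.0, -0.0, 78.6]
force: [-0.8, -0.2, 2.6]
finger_gap: 0.0216
gripper_force: 12.0
```

Request:
{"api": "apply_moves", "payload": {"linear": [[0,0,-0.03],[0,0,-0.07],[0,0,-0.11],[-0.04,0.012,-0.13],[-0.085,0.026,-0.13],[-0.13,0.04,-0.13],[-0.175,0.054,-0.13],[-0.22,0.067,-0.13],[-0.265,0.081,-0.13],[-0.31,0.095,-0.13],[-0.35,0.107,-0.13],[-0.3655,0.112,-0.13]], "rot": [[0,0,0],[0,0,0],[0,0,0],[0,0,0],[0,0,0],[0,0,0],[0,0,0],[0,0,0],[0,0,0],[0,0,0],[0,0,0],[0,0,0]]}}

```text
t: 23.5
tcp_pos: [0.4196, -0.1441, 0.1417]
tool_rot: [-180.0, 0.1, 78.4]
force: [-0.7, 0.6, -0.3]
finger_gap: 0.0213
gripper_force: 12.0
```

Request:
{"api": "apply_moves", "payload": {"linear": [[0,0,0],[0,0,0]], "rot": [[0,0,0],[0,0,0]]}}

```text
t: 23.7
tcp_pos: [0.4199, -0.1405, 0.1418]
tool_rot: [-180.0, -0.0, 78.6]
force: [-0.3, -0.2, -0.0]
finger_gap: 0.0213
gripper_force: 12.0
```

```bash
python3 -c "
from h import *
go(.4201,-.1413,.016)"
```

```text
lin [-0.0008  0.0005  0.1258] rot [-0.001 -0.001 -0.001] t 23.7
```

Request:
{"api": "apply_moves", "payload": {"linear": [[0,0,0.03],[0,0,0.07],[0,0,0.1],[0,0,0.115],[0,0,0.121],[0,0,0.124],[0,0,0.1265],[0,0,0.1265]], "rot": [[0,0,0],[0,0,0],[0,0,0],[0,0,0],[0,0,0],[0,0,0],[0,0,0],[0,0,0]]}}

```text
t: 24.5
tcp_pos: [0.4208, -0.141, 0.0168]
tool_rot: [179.9, 0.0, 78.6]
force: [0.6, 0.1, -0.3]
finger_gap: 0.0213
gripper_force: 12.0
```

Request:
{"api": "apply_moves", "payload": {"linear": [[0,0,0],[0,0,0],[0,0,0],[0,0,0],[0,0,0]], "rot": [[0,0,0],[0,0,0],[0,0,0],[0,0,0],[0,0,0]], "jaw": 0}}

```text
t: 25.0
tcp_pos: [0.4201, -0.1409, 0.0157]
tool_rot: [180.0, 0.0, 78.6]
force: [0.1, 0.7, 1.0]
finger_gap: 0.0439
gripper_force: 0.0
```

Request:
{"api": "apply_moves", "payload": {"linear": [[0,0,-0.03],[0,0,-0.07],[0,0,-0.12],[0.02,-0.01,-0.16],[0.065,-0.025,-0.17],[0.11,-0.043,-0.17],[0.155,-0.06,-0.17],[0.2,-0.078,-0.17],[0.245,-0.095,-0.17],[0.29,-0.113,-0.17],[0.335,-0.13,-0.17],[0.37,-0.144,-0.17]], "rot": [[0,0,0],[0,0,0],[0,0,0],[0,0,0],[0,0,0],[0,0,0],[0,0,0],[0,0,0],[0,0,0],[0,0,0],[0,0,0],[0,0,0]]}}

```text
t: 26.2
tcp_pos: [0.351, 0.2528, 0.1857]
tool_rot: [180.0, -0.0, 78.7]
force: [0.4, 1.0, 0.8]
finger_gap: 0.0442
gripper_force: 0.0
```

Run:
```python
from h import *
vision.capture('top');vision.capture('top')
st=telemetry.state();w=vision.capture('wrist')
print(fit('vial_blue_mid',w,st),st['tcp_pos']);go(.3828,.3272,.012)
print(fit('vial_black_mid',vision.capture('side'),z0=.003),fit('vial_black_mid',vision.capture('top'),z0=.003))
```

```text
(array([0.3813, 0.3279]), 0.83, 464) [0.35055295 0.25375629 0.18520952]
lin [0.0814 0.0155 0.1733] rot [-0.     0.001  0.002] t 26.4
(array([ 0.4187, -0.1438]), 0.59, 136) (array([ 0.4217, -0.1403]), 0.46, 51)
```

Request:
{"api": "apply_moves", "payload": {"linear": [[0.04,0.008,0.02],[0.081,0.015,0.05],[0.081,0.015,0.08],[0.081,0.015,0.12],[0.081,0.015,0.145],[0.081,0.015,0.163],[0.081,0.015,0.173],[0.081,0.015,0.173]], "rot": [[0,0,0],[0,0,0],[0,0,0],[0,0,0],[0,0,0],[0,0,0],[0,0,0],[0,0,0]]}}

```text
t: 27.4
tcp_pos: [0.3826, 0.3254, 0.0114]
tool_rot: [-179.9, 0.1, 78.5]
force: [0.2, 0.1, 0.1]
finger_gap: 0.0439
gripper_force: 0.0
```

Request:
{"api": "apply_moves", "payload": {"linear": [[0,0,0],[0,0,0],[0,0,0],[0,0,0],[0,0,0],[0,0,0]], "rot": [[0,0,0],[0,0,0],[0,0,0],[0,0,0],[0,0,0],[0,0,0]], "jaw": -1}}

```text
t: 28.0
tcp_pos: [0.3834, 0.3272, 0.0138]
tool_rot: [179.9, -0.1, 78.6]
force: [-0.1, -0.5, 6.4]
finger_gap: 0.0218
gripper_force: 12.0
```

Request:
{"api": "apply_moves", "payload": {"linear": [[0,0,-0.03],[0,0,-0.07],[-0.01,0.005,-0.11],[-0.04,0.019,-0.12],[-0.085,0.04,-0.12],[-0.13,0.062,-0.12],[-0.175,0.083,-0.12],[-0.22,0.104,-0.12],[-0.255,0.121,-0.12],[-0.272,0.129,-0.12],[-0.272,0.129,-0.12],[-0.272,0.129,-0.12]], "rot": [[0,0,0],[0,0,0],[0,0,0],[0,0,0],[0,0,0],[0,0,0],[0,0,0],[0,0,0],[0,0,0],[0,0,0],[0,0,0],[0,0,0]]}}

```text
t: 29.2
tcp_pos: [0.4552, 0.0348, 0.1322]
tool_rot: [-179.9, -0.0, 78.5]
force: [-0.4, 0.6, -0.0]
finger_gap: 0.0211
gripper_force: 12.0
```

Run:
```python
from h import *
s=vision.capture('side');save(s,'s3.png');c=cv2.imread('pics/s3.png')[110:290,190:370];cv2.imwrite('pics/s3c.png',cv2.resize(c,None,fx=3.3,fy=3.3,interpolation=2))
go(.4557,.0351,.0168)
```

```text
lin [-0.0002  0.0007  0.1156] rot [-0.001 -0.     0.   ] t 29.25
```

View pics/s3c.png

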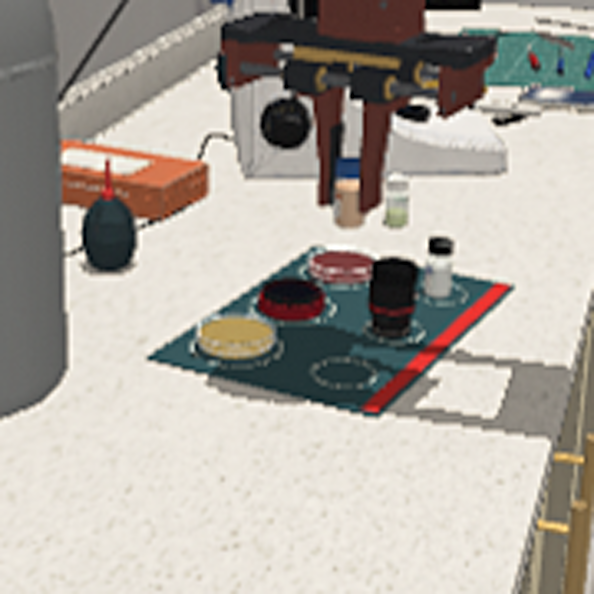

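The blue vial hangs upright at (348,195). The black vial stands on its ring (440,270), and the other objects are in place.

Request:
{"api": "apply_moves", "payload": {"linear": [[0,0,0.03],[0,0,0.06],[0,0,0.085],[0,0,0.102],[0,0,0.109],[0,0,0.113],[0,0,0.1155],[0,0,0.1155]], "rot": [[0,0,0],[0,0,0],[0,0,0],[0,0,0],[0,0,0],[0,0,0],[0,0,0],[0,0,0]]}}

```text
t: 30.05
tcp_pos: [0.4559, 0.0349, 0.0178]
tool_rot: [179.9, -0.0, 78.6]
force: [-0.6, -0.2, -0.2]
finger_gap: 0.0212
gripper_force: 12.0
```

Request:
{"api": "apply_moves", "payload": {"linear": [[0,0,0],[0,0,0],[0,0,0],[0,0,0],[0,0,0]], "rot": [[0,0,0],[0,0,0],[0,0,0],[0,0,0],[0,0,0]], "jaw": 0}}

```text
t: 30.55
tcp_pos: [0.4555, 0.0346, 0.0172]
tool_rot: [180.0, -0.0, 78.6]
force: [-0.4, 0.7, -0.0]
finger_gap: 0.0436
gripper_force: 0.0
```

Request:
{"api": "apply_moves", "payload": {"linear": [[0,0,-0.03],[0,0,-0.07],[0,0,-0.12],[0.02,0,-0.16],[0.065,0,-0.18],[0.11,0,-0.18],[0.155,0,-0.18],[0.2,0,-0.18],[0.23,0,-0.18],[0.23,0,-0.18]], "rot": [[0,0,0],[0,0,0],[0,0,0],[0,0,0],[0,0,0],[0,0,0],[0,0,0],[0,0,0],[0,0,0],[0,0,0]]}}

```text
t: 31.55
tcp_pos: [0.5006, 0.2633, 0.196]
tool_rot: [-179.9, 0.0, 78.8]
force: [1.2, -0.3, 0.4]
finger_gap: 0.0441
gripper_force: 0.0
```

Run:
```python
from h import *
s=vision.capture('side');t=vision.capture('top')
DIM['cap_mid']=(.018,.013,.047)
a=np.radians(-11.4)
for n in('lens_mid','eyepiece_mid','cap_mid','vial_blue_mid','vial_black_mid'):
  for p in(s,t):
    f=fit(n,p,z0=DIM[n][2] or .003)
    if f: d=f[0]-[.482,-.062]; print(n,f[1],np.round([d[0]*np.cos(a)+d[1]*np.sin(a),-d[0]*np.sin(a)+d[1]*np.cos(a)],4))
A=cv2.resize(s['pixels'][150:290,200:360],(600,525))[:,:,::-1]
cv2.imwrite('pics/s4.png',A)
cv2.imwrite('pics/t4.png',cv2.resize(t['pixels'][160:290,200:340],(700,650),interpolation=2)[:,:,::-1])
```

```text
lens_mid 0.6 [0.0402 0.0033]
lens_mid 0.46 [0.0453 0.0015]
eyepiece_mid 0.51 [-0.049   0.0134]
cap_mid 0.66 [-0.0471  0.0051]
cap_mid 0.45 [-0.042   0.0041]
vial_blue_mid 0.61 [-0.0506  0.0176]
vial_blue_mid 0.18 [-0.0098  0.0007]
vial_black_mid 0.63 [-0.0437 -0.0882]
```

View pics/s4.png

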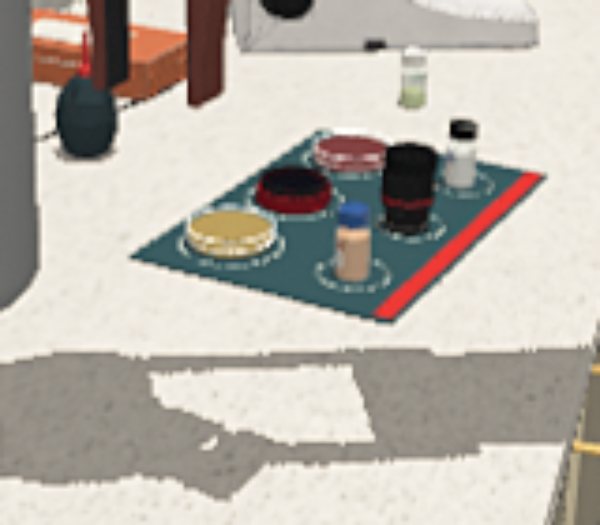

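View pics/t4.png

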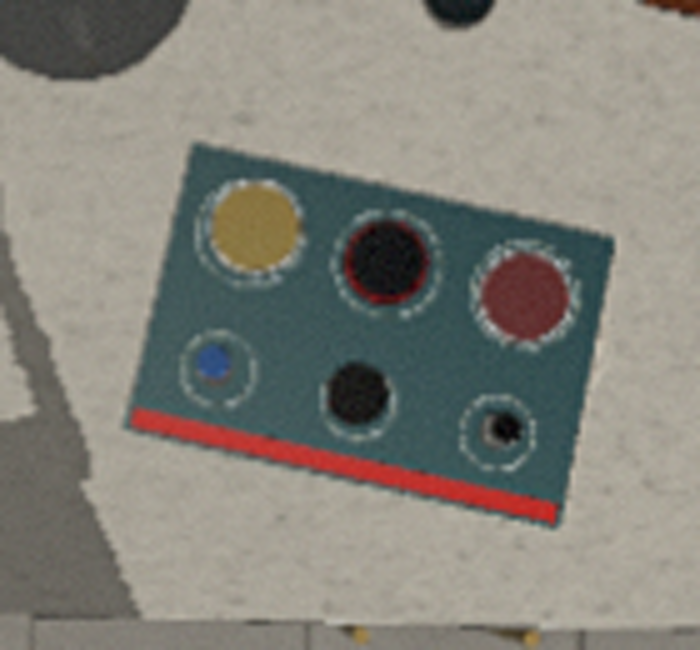

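Both pictures show everything upright and centred: blue vial (352,243), eyepiece with cap (410,190), black vial (461,155) and lens (292,190) in the side view, with the dishes in place.

```bash
python3 -c "
from plant import ticket
print(ticket.close_job())"
```

```text
the job is handed in; nothing more can be done
None
```

I set out the mat as asked and handed the job in at about 32 s. The last top and side pictures show the lens, the capped eyepiece and both vials upright and centred on their rings, but `close_job()` returned no verdict.

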